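# Check a brake lever stops short of the grip

## Task

Two bicycle handlebar ends stand on the bench for their brake-light kits, one with a short lever and one with a long lever. Push the short lever in towards its bar with the outside of your fingers, staying on the lever's outer side, until it comes up against its stop, without forcing it, and finish while holding it there so that I can gauge the gap left to the grip. Do not touch the rubber grip, do not press the long lever, and leave the other things on the bench where they lie.

Things in the scene. Friction and masses are not known exactly. Their poses are not given: they have to be found in the camera images.
- short_stub: Fixed bench stand (steel base plate 110 x 120 x 10 mm, post) carrying a handlebar end with the SHORT brake lever. Origin at bench height directly under the bar's axis; z up. The bar (tube 22 mm thick) is level, along this body's y, its axis 120 mm above the bench; it reaches from y = -110 to y = +130 mm; the stand's post and clamp are at y = +45 mm. The lever lies level beside the bar on the +x side, at the same height as the bar, and is pressed towards -x.
- short_grip: Black rubber grip on the short lever's bar, 32 mm thick, 115 mm long (a 38 mm collar at its inner end); origin on the bar's axis, grip from y = -110 to +5 mm in this frame (same axes as short_stub). Not to be touched.
- short_press (a point): Point on the middle line of the short lever's blade, 75 mm from its pivot, the place to push; the blade is a round aluminium bar 12 mm thick, so its surface is 6 mm from this point. Moves with the lever, 120 mm above the bench. Its axes are those of short_stub while the lever is out, and turn with it.
- short_tip (a point): Centre of the 16 mm ball at the free end of the short lever, 93 mm from the pivot. The lever's pivot is upright, fixed at (36, 80, 120) mm in short_stub, and the blade runs from it towards -y.
- short_lever (a joint): Turn of the short lever: 0 = fully out (where its spring keeps it), grows as it is pressed towards the bar, 0.30 rad = against its built-in stop (the push point has then moved about 22 mm and about 6 mm stays free between the ball end and the grip). Spring: about 2 N at the push point to start it, rising evenly to about 5 N at the stop; there it turns rigid.
- long_stub: The same kind of stand and bar with the LONG lever, same axes and sizes; long lever 163 mm from pivot (36, 80, 120) mm to its free end.
- long_tip (a point): Centre of the 16 mm ball at the free end of the long lever.
- long_lever (a joint): Turn of the long lever, 0 = out, 0.24 rad = at its stop. Must stay out.
- driver: Loose screwdriver, 180 mm long, lying on the bench.
- jar: Loose small clear jar with white cap, 42 mm wide, 55 mm high; origin under its centre.
- strip: Loose LED strip in an aluminium channel, 200 x 16 x 9 mm, lying on the bench.
- phone: Loose white phone, 145 x 71 x 9 mm, lying on the bench.
Mind the look-alikes: they are no part of the job. Leave any purple look-alike of the short_stub alone.

How it is judged:
At the end, for the whole second after the job is handed in: The short lever is held against its stop (joint above 0.27 of 0.30 rad) by the fingers, which push on it with more than 2 N from its outer side (the point between the finger pads lies beyond the blade, away from the bar); the long lever is out (below 0.03 rad) (value of joint short_lever above 0.27 rad and contact force between the fingers and short_stub above 2 N and x of the grasp point in the frame of short_press above 0 m and value of joint long_lever below 0.03 rad); the arm keeps its last pose, push and grip.
It fails at once if the fingers touch the short lever's rubber grip (over 1 N) (contact force between the fingers and short_grip above 1 N).
It fails at once if the short lever or its bar is pushed with more than 45 N (contact force between the fingers and short_stub above 45 N).
It fails at once if the long lever is pressed (over 0.05 rad) (value of joint long_lever above 0.05 rad).
It fails at once if a bystander is moved more than 20 mm (distance of any of driver, jar, strip, phone from where it was at the start of the episode above 0.02 m).
It also fails if it takes over 29 s, if anything falls off the work surface, if the arm or the gripper's body presses on something with over 40 N, if the wrist force passes 120 N, or if a joint passes its speed limit or range.

## Robot

A 7-joint arm with a two-finger parallel gripper is mounted at the origin on the work surface. World frame = base frame: x ahead of the robot, y to its left, z up, the work surface at z = 0. Lengths are in m, angles in rad, forces in N, time in s.
With the tool pointing down it reaches from about 0.4 to 0.85 m from the base axis. Payload 6.9 kg.
Tool frame: the origin (TCP) lies at the very end of the fingers, on their centre line; the grasp point (between the pads) lies env.grip_depth behind it (env.grip_depth is the distance from the TCP to the grasp point, in m); z points along the fingers, y is the direction in which the jaws open and shut (so a half turn about z gives the same grasp; the last joint's range is limited). The gripper opens to 85 mm and grips with 20 to 120 N. Pads are 22 mm wide; open, the fingers measure 114 mm over their backs; the gripper's body (76 mm by 85 mm) begins 54 mm behind the grasp point. The pads swing forward as they close: fully open they stand 13 mm farther back than shut.
Start: joints at [-1.004, 0.507, -0.238, 1.5, 0.126, 1.149, -0.155], TCP at [0.278, 0.56, 0.231] pointing down, gripper open.
Joint ranges: [-3.08, 3.08], [-0.24, 2.05], [-1.43, 1.35], [0, 2.5], [-1.52, 4.66], [0.17, 1.96], [-2.89, 2.89]. Speed limits (rad/s): [2.39, 2.39, 3.14, 3.14, 3.14, 3.14, 3.14].

## Interface

Orientations are given as a 3x3 rotation matrix whose columns are the frame's x, y, z axes.
In Python, from plant import env, imaging gives the robot as it stands. The module is installed in compiled form; this text tells all that it offers.
- The arm moves only by the tool carry_out, never from a script. Its argument "series" is a list of rows, each a list of 5 numbers: the shift along the tool's x, y, z in m, then the turn about the tool's z in degrees, then the finger opening in m, from 0 to 0.0854. In form: [[dx, dy, dz, turn, grip], ...]. A call has 1 to 8 rows; each row shifts and turns the pose as measured when the row begins, along the tool's axes as they then stand; what a row does not reach is not made up. A row lasts 1/8 s, in which the tool goes at most 62.5 mm and 10.7 degrees, less where a joint would pass 70% of its speed; a pose out of reach is approached as far as the arm can. A call with a gripper value outside its range is refused whole. The fingers move at their own pace and stop on an object; "squeeze" is the grip in N (left out, the last holds). Time passes only in rows, so rows that do not move let the fingers close. It gives the time, the measured TCP pose, the force and the opening at its end, in the units of the state.
- env.get_state(): the state, without advancing time (a new reading comes with each control period).
- imaging.get_image(name): name is "scene" or "side" or "wrist"; returns (picture, depth): 420x560x3 uint8, red, green, blue; 420x560 float32, m along the optical axis (not along the pixel's ray), 0 where there is no reading.
- imaging.calibration(name): a dict with "camera_matrix" (3x3 intrinsics, pixels), "distortion" ([k1, k2, p1, p2, k3] as OpenCV has them; the pictures are not rectified), "R" (3x3) and "t" (3): a world point X has camera coordinates R X + t. Camera axes: x right, y down, z forward; pixel columns grow to the right and rows downward; lengths in m; the calibration is good to about 2 mm. A picture is of the moment at which its call begins: read the wrist's pose just before it. calibration takes no time and is no camera call; for the wrist camera it gives the pose at the moment of the call.
- env.job_done(): hands the job in, once; it reports no verdict.
The state is a dict: "time": time; "joint_positions": joint angles; "joint_velocities": joint speeds; "effort": joint torques, N m; "tool_pos": TCP position; "eef_rot": TCP orientation; "force": force on the tool from outside, world axes, zero at the start; "wrist_torque": the same for the moment, N m; "opening": opening from 0.0 (shut) to 1.0 (fully open).
Only numpy, scipy, OpenCV 4.12 (cv2) and the standard library are available. Lean on these libraries where they do the work, as an engineer would, in place of code of your own. Each camera call takes 0.05 s, during which the arm holds its last target. There are 200 camera calls.

## Working session

There is one attempt and no reset: what is moved stays moved. The work goes in short steps, Python scripts to look and compute and a tool call to move; the robot and the scene stay as the last step left them, time stands still between calls to the robot, and variables do not carry over. Pictures are saved under pics/ and viewed, about 8 in all and at most 12, crops included, and the job is handed in when it is done.

Besides the shell and the picture viewer there is one more tool, called after "Emit:" by a JSON object that holds its "method" and its "body". carry_out: Moves the arm, as the interface text tells. Its arguments: {"type":"object","properties":{"series":{"type":"array","items":{"type":"array","items":{"type":"number"}}},"squeeze":{"type":"number"}},"required":["series"]}

```bash
mkdir -p pics
cat > h.py <<'E'
import numpy as np, cv2
from plant import env, imaging
def snap(n):
    c=imaging.calibration(n); p,d=imaging.get_image(n); np.savez(f'{n}.npz',p=p,d=d,K=c['camera_matrix'],D=np.array(c['distortion'],float),R=c['R'],t=c['t'])
    return p
def load(n): return np.load(f'{n}.npz')
def world(n,u=None):
    s=load(n); h,w=s['d'].shape
    g=np.stack(np.meshgrid(np.arange(w),np.arange(h)),-1).reshape(-1,1,2).astype(float)
    q=cv2.undistortPoints(g,s['K'],s['D']).reshape(h,w,2)
    z=s['d'][...,None]; P=np.concatenate([q*z,z],-1)
    return (P-np.array(s['t']).ravel())@np.array(s['R'])
E
python3 - <<'E'
from h import *
s=env.get_state(); print(s['time'],s['tool_pos'],s['eef_rot'],s['force'],env.grip_depth)
for n in('scene','side'):
    p=snap(n); cv2.imwrite(f'pics/{n}.png',p[...,::-1]); c=load(n); print(n,-c['R'].T@c['t'].ravel())
E
```

```text
0.0 [0.27776346 0.55934366 0.23044399] [[-8.95730021e-01  4.44597789e-01 -7.32083947e-04]
 [ 4.44598389e-01  8.95728616e-01 -1.58702495e-03]
 [-4.98392411e-05 -1.74702923e-03 -9.99998473e-01]] [ 0.42760778 -0.09695814 -0.54939586] 0.0187
scene [1.01366361 0.33186261 0.89707356]
side [ 0.2416093  -0.36615497  0.79072302]
```

View pics/scene.png

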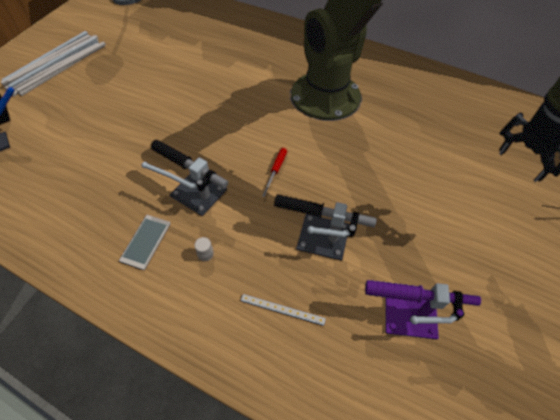

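View pics/side.png

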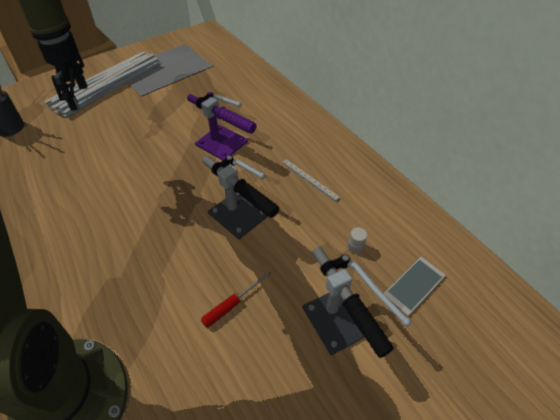

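Scene view candidates: black stub with short lever, ball end (312,231), grip (295,205); black stub with long lever, ball (147,166); purple look-alike (415,300). I choose the middle black one. The jar (204,248), phone, strip and driver are all clear of it.

Run:
```python
from h import *
for n,box in(('scene',(265,185,390,262)),('side',(195,145,285,240))):
    W=world(n); p=load(n)['p']
    x0,y0,x1,y1=box
    w=W[y0:y1,x0:x1].reshape(-1,3); c=p[y0:y1,x0:x1].reshape(-1,3).astype(int)
    m=(w[:,2]>.108)&(w[:,2]<.15); w=w[m]; c=c[m]
    print(n,len(w))
    g=c.max(1)<50; b=w[g]; print('dark',b.min(0),b.max(0),np.median(b,0))
    cv2.imwrite(f'pics/c_{n}.png',cv2.resize(p[y0:y1,x0:x1,::-1],None,fx=6 if n=='scene' else 5,fy=6 if n=='scene' else 5,interpolation=cv2.INTER_CUBIC))
for n,pts in(('scene',[(312,231),(330,233),(345,234),(352,226),(281,202),(300,206),(316,209),(328,212),(360,220),(372,221),(147,166),(440,295),(416,320)]),('side',[(262,175),(250,168),(240,163)])):
    W=world(n)
    for u,v in pts: print(n,u,v,W[v,u].round(4))
```

```text
scene 1692
dark [0.48326006 0.08940074 0.10939816] [0.54855733 0.28888174 0.14079922] [0.52877775 0.16092224 0.13267811]
side 1584
dark [0.47640519 0.08464581 0.11098911] [0.54470312 0.28858144 0.14055013] [0.51473853 0.1508621  0.13195753]
scene 312 231 [0.5728 0.2019 0.1236]
scene 330 233 [0.5604 0.2404 0.1266]
scene 345 234 [0.5449 0.2711 0.123 ]
scene 352 226 [0.5251 0.2781 0.1343]
scene 281 202 [0.5403 0.1064 0.1322]
scene 300 206 [0.5307 0.1509 0.1339]
scene 316 209 [0.5205 0.1871 0.1332]
scene 328 212 [0.5137 0.2147 0.131 ]
scene 360 220 [0.4976 0.2882 0.1283]
scene 372 221 [0.4889 0.3138 0.1309]
scene 147 166 [ 0.5956 -0.2445  0.1251]
scene 440 295 [0.5978 0.5002 0.1402]
scene 416 320 [0.6647 0.4736 0.1266]
side 262 175 [0.5671 0.1926 0.1275]
side 250 168 [0.5564 0.2295 0.1258]
side 240 163 [0.5457 0.259  0.1243]
```

View pics/c_scene.png

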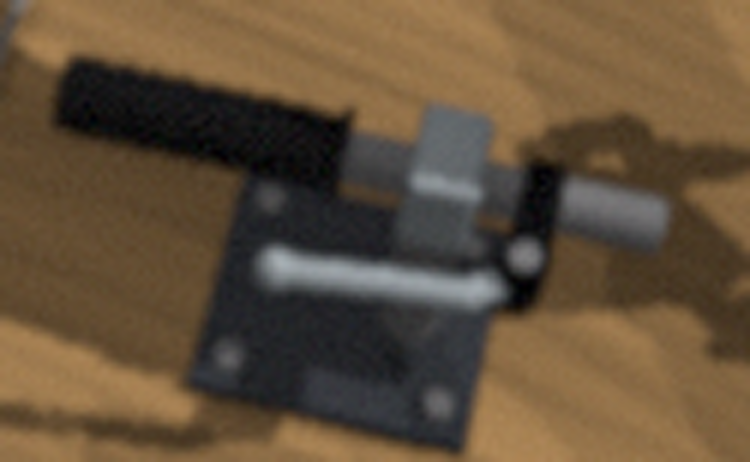

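The crop shows the short lever: ball end at about (310,229), pivot at about (352,228), plain black grip, not purple. The heights agree (about 0.12 to 0.135 m). Next I fit the stub's pose to both depth clouds.

Run:
```python
from h import *
from scipy.optimize import least_squares
def seg(P,a,b,r):
    a=np.array(a);b=np.array(b);t=np.clip((P-a)@(b-a)/((b-a)@(b-a)),0,1)
    return abs(np.linalg.norm(P-a-t[:,None]*(b-a),axis=1)-r)
def res(q,w):
    c,s=np.cos(q[2]),np.sin(q[2]); d=w-[q[0],q[1],0]
    P=np.c_[c*d[:,0]+s*d[:,1],-s*d[:,0]+c*d[:,1],d[:,2]]
    D=np.min([seg(P,(0,-.094,.12),(0,-.01,.12),.016),seg(P,(0,0,.12),(0,.12,.12),.011),seg(P,(.036,-.013,.12),(.036,.07,.12),.006),seg(P,(.036,-.013,.12),(.036,-.0131,.12),.008)],0)
    return D
cl=[]
for n,(x0,y0,x1,y1) in(('scene',(265,185,390,262)),('side',(195,145,285,240))):
    w=world(n)[y0:y1,x0:x1].reshape(-1,3); w=w[(w[:,2]>.108)&(w[:,2]<.145)&(w[:,0]>.4)]; cl.append(w)
for w in cl+[np.vstack(cl)]:
    f=least_squares(res,[.51,.2,.42],args=(w,),loss='soft_l1',f_scale=.003); q=f.x; 
    c,s=np.cos(q[2]),np.sin(q[2]); R=np.array([[c,-s],[s,c]])
    print(q.round(4),np.degrees(q[2]),np.median(f.fun),'press',q[:2]+R@[.036,.005],'tip',q[:2]+R@[.036,-.013],'grip end',q[:2]+R@[0,-.11],'bar end',q[:2]+R@[0,.13])
s=env.get_state(); print(s['tool_pos'],s['time'])
```

```text
[0.516  0.1995 0.1566] 8.97107455619678 0.003432392261642372 press [0.55077441 0.21001259] tip [0.55358126 0.19223278] grip end [0.53314741 0.09080567] bar end [0.49572282 0.3278698 ]
[0.5104 0.1952 0.2168] 12.423198616448635 0.0023020305330829034 press [0.54447476 0.20783714] tip [0.54834711 0.19025861] grip end [0.53405772 0.08778513] bar end [0.48242634 0.32216559]
[0.5122 0.1969 0.2023] 11.591265705284215 0.002861186403135184 press [0.54641683 0.20903934] tip [0.55003355 0.19140643] grip end [0.53425781 0.08915123] bar end [0.48603495 0.32425664]
[0.27775517 0.55937574 0.23050052] 0.1
```

The stated clearance at the stop (6 mm) means the lever must splay outward when it is out, so it isn't parallel to the bar. I'll refit with that angle free.

Run:
```python
from h import *
from scipy.optimize import least_squares
def seg(P,a,b,r):
    a=np.array(a);b=np.array(b);t=np.clip((P-a)@(b-a)/((b-a)@(b-a)),0,1)
    return abs(np.linalg.norm(P-a-t[:,None]*(b-a),axis=1)-r)
L=lambda l,a:(.036+l*np.sin(a),.08-l*np.cos(a),.12)
def res(q,w):
    c,s=np.cos(q[2]),np.sin(q[2]); d=w-[q[0],q[1],q[4]]
    P=np.c_[c*d[:,0]+s*d[:,1],-s*d[:,0]+c*d[:,1],d[:,2]]
    D=np.min([seg(P,(0,-.094,.12),(0,-.01,.12),.016),seg(P,(0,0,.12),(0,.12,.12),.011),seg(P,L(.01,q[3]),L(.093,q[3]),.006),seg(P,L(.093,q[3]),L(.0931,q[3]),.008)],0)
    return D
cl=[]
for n,(x0,y0,x1,y1) in(('scene',(265,185,390,262)),('side',(195,145,285,240))):
    w=world(n)[y0:y1,x0:x1].reshape(-1,3); w=w[(w[:,2]>.108)&(w[:,2]<.142)&(w[:,0]>.4)]; cl.append(w)
for w in cl+[np.vstack(cl)]:
    f=least_squares(res,[.51,.2,.22,.2,0],args=(w,),loss='soft_l1',f_scale=.001); q=f.x
    c,s=np.cos(q[2]),np.sin(q[2]); R=np.array([[c,-s],[s,c]]); T=lambda v:(q[:2]+R@np.array(v)[:2]).round(4)
    print(q.round(4),np.degrees(q[2]),np.median(f.fun),'press',T(L(.075,q[3])),'stop',T(L(.075,q[3]-.3)),'tip',T(L(.093,q[3])),'piv',T([.036,.08]),'grip end',T([0,-.11]),'bar end',T([0,.13]))
```

```text
[0.5113 0.1984 0.2056 0.2707 0.0014] 11.778705441561979 0.0020694565344534987 press [0.5646 0.2175] stop [0.5434 0.2103] tip [0.5729 0.2015] piv [0.5302 0.2841] grip end [0.5338 0.0908] bar end [0.4848 0.3257]
[0.5096 0.1942 0.2283 0.2727 0.0015] 13.08103183685023 0.002016199476591537 press [0.5626 0.2144] stop [0.5415 0.2067] tip [0.5712 0.1987] piv [0.5265 0.2802] grip end [0.5345 0.087 ] bar end [0.4802 0.3208]
[0.5106 0.1963 0.2134 0.2702 0.0016] 12.225845336530984 0.0020223291521580967 press [0.5637 0.2157] stop [0.5425 0.2083] tip [0.5721 0.1997] piv [0.5289 0.2821] grip end [0.5339 0.0888] bar end [0.4831 0.3233]
```

Good agreement: yaw is about 12.3°, press point (0.564, 0.216), tip (0.572, 0.200), and tip-to-pivot is 93 mm. First I close the fingers and turn the tool so that its x lies along the stub's x.

Emit:
{"method": "carry_out", "body": {"series": [[0, 0, 0, -9.7, 0], [0, 0, 0, -9.7, 0], [0, 0, 0, -9.7, 0], [0, 0, 0, -9.7, 0], [0, 0, 0, 0, 0], [0, 0, 0, 0, 0]], "squeeze": 40}}

```text
time: 0.85
tool_pos: [0.2773, 0.5578, 0.2277]
eef_rot: [[-0.973, -0.23, -0.003], [-0.23, 0.973, -0.007], [0.005, -0.006, -1.0]]
force: [0.1, 0.4, 0.7]
opening: 0.0
```

```bash
cat > go.py <<'E'
import sys
from h import *
s=env.get_state(); R=np.array(s['eef_rot']); g=np.array(list(map(float,sys.argv[1:4])))
print('t',s['time'],'pos',s['tool_pos'].round(4),'xang',np.degrees(np.arctan2(R[1,0],R[0,0])).round(2),'F',np.round(s['force'],2),'open',s['opening'],'v',np.abs(s['joint_velocities']).max().round(3))
print('shift in tool axes',(R.T@(g-s['tool_pos'])).round(4))
E
python3 go.py .608 .225 .23
```

```text
t 0.85 pos [0.2773 0.5578 0.2277] xang -166.69 F [0.07 0.37 0.71] open 0.00020345192021065385 v 0.005
shift in tool axes [-0.2452 -0.4001 -0.0011]
```

Emit:
{"method": "carry_out", "body": {"series": [[-0.031, -0.05, -0.002, 0, 0], [-0.031, -0.05, 0, 0, 0], [-0.031, -0.05, 0, 0, 0], [-0.031, -0.05, 0, 0, 0], [-0.031, -0.05, 0, 0, 0], [-0.031, -0.05, 0, 0, 0], [-0.031, -0.05, 0, 0, 0], [0, 0, 0, 0, 0]]}}

```text
time: 1.85
tool_pos: [0.5747, 0.257, 0.2291]
eef_rot: [[-0.978, -0.209, -0.003], [-0.209, 0.978, -0.007], [0.004, -0.006, -1.0]]
force: [-0.8, 0.1, -0.5]
opening: -0.001
```

```bash
python3 go.py .608 .225 .23
```

```text
t 1.85 pos [0.5747 0.257  0.2291] xang -167.94 F [-0.83  0.1  -0.52] open -0.0009415775147317501 v 0.072
shift in tool axes [-0.0259 -0.0383 -0.0008]
```

Emit:
{"method": "carry_out", "body": {"series": [[-0.026, -0.038, 0, 0, 0], [-0.004, -0.002, 0, 0, 0], [0, 0, 0.04, 0, 0], [0, 0, 0.04, 0, 0], [0, 0, 0.04, 0, 0], [0, 0, 0, 0, 0]]}}

```text
time: 2.6
tool_pos: [0.6107, 0.2284, 0.1074]
eef_rot: [[-0.98, -0.199, -0.002], [-0.199, 0.98, -0.003], [0.003, -0.002, -1.0]]
force: [-0.3, -0.6, -0.1]
opening: -0.001
```

```bash
python3 go.py .6 .2235 .103
python3 - <<'E'
from h import *
p=snap('side'); cv2.imwrite('pics/s2.png',cv2.resize(p[100:280,150:380,::-1],None,fx=3.4,fy=3.3))
p=snap('scene'); cv2.imwrite('pics/sc2.png',cv2.resize(p[150:290,240:420,::-1],None,fx=4,fy=4))
E
```

```text
t 2.6 pos [0.6107 0.2284 0.1074] xang -168.5 F [-0.28 -0.64 -0.09] open -0.000632892533412363 v 0.055
shift in tool axes [ 0.0115 -0.0027  0.0044]
```

View pics/s2.png

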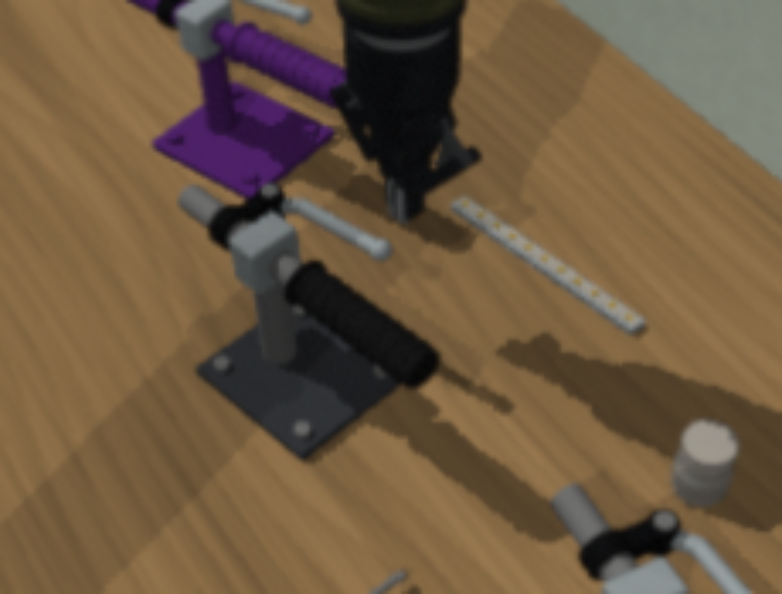

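View pics/sc2.png

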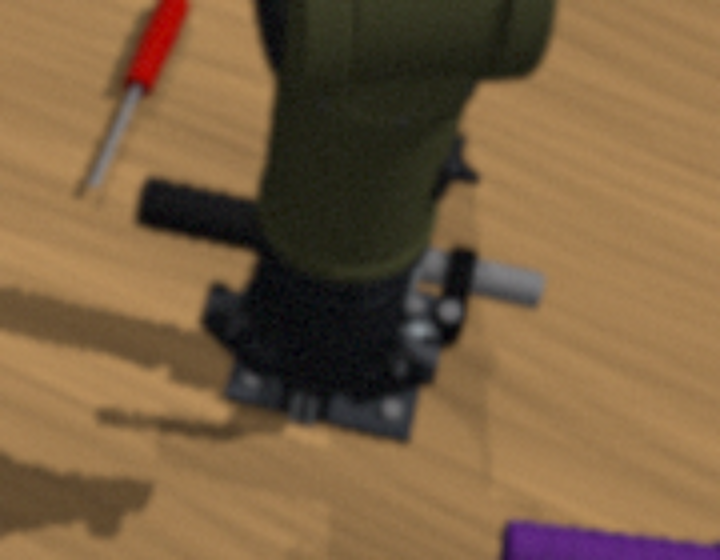

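The closed fingers stand clear on the lever's outer side, at about (400,205) in the side crop with the ball at (380,245). In the scene crop nothing else is near them. I lower a little, then approach.

Emit:
{"method": "carry_out", "body": {"series": [[0.01, 0, 0.007, 0, 0], [0.01, 0, 0, 0, 0], [0, 0, 0, 0, 0]]}}

```text
time: 3.08
tool_pos: [0.5936, 0.227, 0.1081]
eef_rot: [[-0.98, -0.2, 0.01], [-0.2, 0.98, 0.003], [-0.01, 0.001, -1.0]]
force: [-0.4, -0.5, -0.9]
opening: 0.0
```

```bash
cat >> go.py <<'E'
c,sn=np.cos(.2134),np.sin(.2134); d=s['tool_pos']-[.5106,.1963,0]; F=np.array(s['force'])
print('stub frame',(c*d[0]+sn*d[1]).round(4),(-sn*d[0]+c*d[1]).round(4),'Fx',(c*F[0]+sn*F[1]).round(2))
E
python3 go.py .6 .2235 .1
```

```text
t 3.075 pos [0.5936 0.227  0.1081] xang -168.49 F [-0.39 -0.48 -0.85] open 6.676778594144596e-05 v 0.011
shift in tool axes [-0.0055 -0.0047  0.0082]
stub frame 0.0876 0.0124 Fx -0.49
```

Emit:
{"method": "carry_out", "body": {"series": [[0.002, -0.003, 0.009, 0, 0], [0, 0, 0, 0, 0], [0.002, 0, 0, 0, 0]]}}

```text
time: 3.45
tool_pos: [0.591, 0.2227, 0.0992]
eef_rot: [[-0.98, -0.199, 0.011], [-0.199, 0.98, 0.003], [-0.012, 0.001, -1.0]]
force: [0.2, 0.3, -0.2]
opening: 0.0
```

```bash
python3 go.py .6 .2235 .1
```

```text
t 3.45 pos [0.591  0.2227 0.0992] xang -168.54 F [ 0.24  0.29 -0.23] open 0.0002717030908186263 v 0.058
shift in tool axes [-0.009  -0.001  -0.0007]
stub frame 0.0841 0.0088 Fx 0.3
```

Emit:
{"method": "carry_out", "body": {"series": [[0.005, 0, 0, 0, 0], [0.005, 0, 0, 0, 0], [0.005, 0, 0, 0, 0], [0.005, 0, 0, 0, 0], [0, 0, 0, 0, 0]]}}

```text
time: 4.08
tool_pos: [0.5723, 0.2175, 0.0995]
eef_rot: [[-0.98, -0.197, 0.016], [-0.197, 0.98, 0.003], [-0.016, -0.0, -1.0]]
force: [3.2, 0.5, -2.5]
opening: 0.001
```

```bash
python3 go.py .6 .2235 .1
```

```text
t 4.075 pos [0.5723 0.2175 0.0995] xang -168.62 F [ 3.25  0.53 -2.5 ] open 0.0010198268613326655 v 0.009
shift in tool axes [-0.0283  0.0004 -0.0001]
stub frame 0.0648 0.0077 Fx 3.29
```

Contact is made and the force is about 3 N, which fits the spring. I continue in small steps.

Emit:
{"method": "carry_out", "body": {"series": [[0.004, 0.001, 0, 0, 0], [0.004, 0, 0, 0, 0], [0, 0, 0, 0, 0]]}}

```text
time: 4.45
tool_pos: [0.5664, 0.2159, 0.0997]
eef_rot: [[-0.98, -0.196, 0.02], [-0.196, 0.981, 0.003], [-0.02, -0.001, -1.0]]
force: [5.0, 0.7, -2.0]
opening: -0.002
```

```bash
python3 go.py .6 .2235 .1
```

```text
t 4.45 pos [0.5664 0.2159 0.0997] xang -168.71 F [ 5.05  0.73 -1.95] open -0.0016396239282026907 v 0.009
shift in tool axes [-0.0344  0.0008  0.0004]
stub frame 0.0587 0.0074 Fx 5.08
```

Emit:
{"method": "carry_out", "body": {"series": [[0.003, 0.001, 0, 0, 0], [0.003, 0, 0, 0, 0], [0, 0, 0, 0, 0]]}}

```text
time: 4.82
tool_pos: [0.5629, 0.2145, 0.0998]
eef_rot: [[-0.981, -0.194, 0.024], [-0.194, 0.981, 0.002], [-0.024, -0.003, -1.0]]
force: [4.1, -0.4, -2.0]
opening: 0.002
```

```bash
python3 go.py .6 .2235 .1
```

```text
t 4.825 pos [0.5629 0.2145 0.0998] xang -168.83 F [ 4.13 -0.39 -1.95] open 0.0018440544636237487 v 0.01
shift in tool axes [-0.0381  0.0016  0.0007]
stub frame 0.055 0.0067 Fx 3.95
```

Emit:
{"method": "carry_out", "body": {"series": [[0.003, 0.001, 0, 0, 0], [0.002, 0.001, 0, 0, 0], [0, 0, 0, 0, 0]]}}

```text
time: 5.2
tool_pos: [0.5606, 0.2137, 0.0999]
eef_rot: [[-0.981, -0.191, 0.028], [-0.191, 0.982, 0.001], [-0.028, -0.005, -1.0]]
force: [4.7, 0.3, -3.1]
opening: 0.001
```

```bash
python3 go.py .6 .2235 .1
```

```text
t 5.2 pos [0.5606 0.2137 0.0999] xang -168.96 F [ 4.7   0.31 -3.09] open 0.000604242469434397 v 0.008
shift in tool axes [-0.0405  0.0021  0.001 ]
stub frame 0.0526 0.0064 Fx 4.66
```

Emit:
{"method": "carry_out", "body": {"series": [[0.003, 0.001, 0, 0, 0], [0.003, 0.001, 0, 0, 0], [0, 0, 0, 0, 0]]}}

```text
time: 5.58
tool_pos: [0.5606, 0.2135, 0.1003]
eef_rot: [[-0.981, -0.188, 0.039], [-0.188, 0.982, 0.002], [-0.038, -0.005, -0.999]]
force: [4.4, 0.1, -2.8]
opening: 0.001
```

```bash
python3 go.py .6 .2235 .1
```

```text
t 5.575 pos [0.5606 0.2135 0.1003] xang -169.14 F [ 4.4   0.08 -2.77] open 0.0011016205150356838 v 0.014
shift in tool axes [-0.0406  0.0024  0.0019]
stub frame 0.0525 0.0063 Fx 4.32
```

Position has stalled while the force stays at the spring level, and rest rows seem to reset the target. I'll end on a pushing row and read the force.

Emit:
{"method": "carry_out", "body": {"series": [[0.003, 0, 0, 0, 0]]}}

```text
time: 5.7
tool_pos: [0.5596, 0.2134, 0.1004]
eef_rot: [[-0.981, -0.188, 0.042], [-0.188, 0.982, 0.003], [-0.042, -0.004, -0.999]]
force: [11.7, -0.0, -6.7]
opening: 0.002
```

```bash
python3 go.py .6 .2235 .1
python3 - <<'E'
from h import *
p=snap('side'); cv2.imwrite('pics/s3.png',cv2.resize(p[140:230,195:300,::-1],None,fx=6,fy=6,interpolation=cv2.INTER_CUBIC))
E
python3 go.py .6 .2235 .1
```

```text
t 5.7 pos [0.5596 0.2134 0.1004] xang -169.17 F [ 1.175e+01 -1.000e-02 -6.690e+00] open 0.0018730720706902249 v 0.069
shift in tool axes [-0.0415  0.0024  0.0022]
stub frame 0.0515 0.0063 Fx 11.48
t 5.75 pos [0.5597 0.2133 0.1005] xang -169.18 F [10.4  -0.46 -6.25] open -0.0022173072508859587 v 0.009
shift in tool axes [-0.0414  0.0024  0.0023]
stub frame 0.0516 0.0063 Fx 10.07
```

View pics/s3.png

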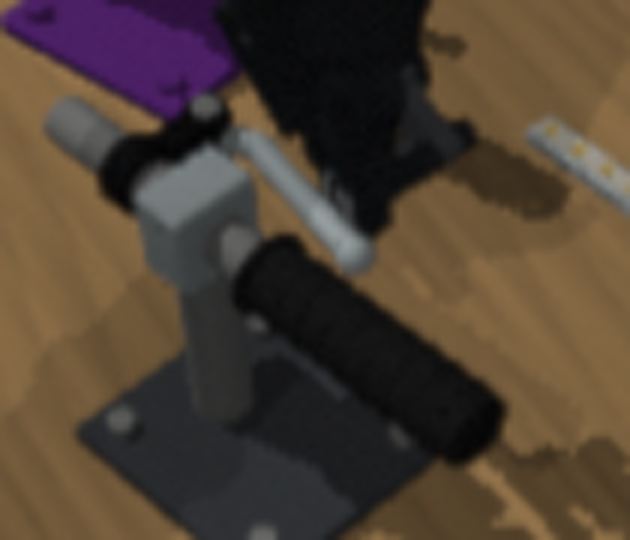

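The side crop shows the blade now almost parallel to the bar, with the ball (350,250) close to the grip but not touching. The fingers are on the outer side at (345,200). I'll check the lever angle from the same depth picture.

Run:
```python
from h import *
from scipy.optimize import least_squares
W=world('side');p=load('side')['p'].astype(int)
w=W[140:230,195:300].reshape(-1,3); c=p[140:230,195:300].reshape(-1,3)
for q in((.5106,.1963,.2134),(.5096,.1942,.2283)):
    cs,s=np.cos(q[2]),np.sin(q[2]); d=w-[q[0],q[1],0]
    P=np.c_[cs*d[:,0]+s*d[:,1],-s*d[:,0]+cs*d[:,1],d[:,2]]
    m=(c.mean(1)>95)&(P[:,1]>-.02)&(P[:,1]<.06)&(P[:,0]>.02)&(P[:,0]<.06)&(P[:,2]>.117)&(P[:,2]<.135); A=P[m]
    k=np.polyfit(A[:,1],A[:,0],1); print(m.sum(),'blade slope angle',-np.arctan(k[0]),'x at y=-.012',np.polyval(k,-.012),'x at .07',np.polyval(k,.07))
```

```text
131 blade slope angle -0.18947556481742184 x at y=-.012 0.02757020154520965 x at .07 0.04329583845913574
131 blade slope angle -0.20408241781998157 x at y=-.012 0.028555491652095838 x at .07 0.04552651908666861
```

Emit:
{"method": "carry_out", "body": {"series": [[0.004, 0, 0, 0, 0]]}}

```text
time: 5.88
tool_pos: [0.5594, 0.2133, 0.1008]
eef_rot: [[-0.981, -0.187, 0.049], [-0.187, 0.982, 0.006], [-0.049, -0.003, -0.999]]
force: [16.9, 1.7, -10.6]
opening: -0.002
```

```bash
python3 go.py .6 .2235 .1
python3 - <<'E'
from h import *
p=snap('scene'); cv2.imwrite('pics/sc3.png',p[...,::-1]); 
for i in range(3): snap('side')
E
python3 go.py .6 .2235 .1
```

```text
t 5.875 pos [0.5594 0.2133 0.1008] xang -169.23 F [ 16.91   1.71 -10.6 ] open -0.0020033922484894977 v 0.092
shift in tool axes [-0.0417  0.0024  0.0028]
stub frame 0.0513 0.0063 Fx 16.89
t 6.075 pos [0.5595 0.2133 0.1007] xang -169.24 F [15.43  1.43 -9.74] open 0.0027552734480583794 v 0.002
shift in tool axes [-0.0416  0.0025  0.0028]
stub frame 0.0514 0.0063 Fx 15.38
```

View pics/sc3.png

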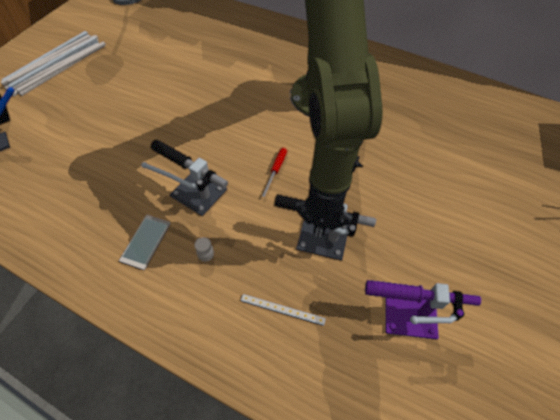

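The bystanders, the long lever and the purple stub are where they were. The push is steady at about 15 N and the position no longer changes, so the lever is at its stop. I hand in now.

```bash
python3 -c "
from plant import env
print(env.job_done())"; python3 go.py .6 .2235 .1
```

```text
the job is handed in; nothing more can be done
None
the job is handed in; nothing more can be done
```

The short lever is pushed in against its stop and held there by the sides of the closed fingers, from its outer side. I handed the job in at about 6.1 s; the hand-in reports no verdict.

**At the stop:** The fingers stalled 51 mm from the bar's axis, where I had predicted about 51 mm. One 4 mm push step then moved them only about 0.2 mm, while the force rose from about 10 N to 15–17 N. It held steady at about 15 N, well under the 45 N limit.

**Surroundings:** In the last pictures the ball end is clear of the grip and the fingers are away from the rubber. The long lever, driver, jar, strip, phone and purple stand look unmoved.

**Checks that disagreed or were weak:**
- **Lever angle:** The depth picture put the blade at about -0.19 rad to the bar, where about -0.03 was expected at the stop. The camera sees the bar side of the blade, so I take that as bias. The same fit put the ball end about 28 mm from the bar's axis, close to the 30 mm expected at the stop. I relied on the stall and the force rise.
- **Tool tilt:** The tool leaned about 3° while pushing.
- **Upward or downward load:** A vertical force of about 10 N showed on the tool, which I put down to friction on the blade.

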